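# Thread the carbon rod through both fixator clamps and hold it for tightening

## Robot

A 6-joint arm with a two-finger parallel gripper is mounted at the origin on the work surface. World frame = base frame: x ahead of the robot, y to its left, z up, the work surface at z = 0. Lengths are in m, angles in rad, forces in N, time in s.
With the tool pointing down it reaches from about 0.4 to 0.825 m from the base axis. Payload 7 kg.
Tool frame: the origin (TCP) lies at the very end of the fingers, on their centre line; the grasp point (between the pads) lies 19 mm behind it; z points along the fingers, y is the line along which they close (so a half turn about z gives the same grasp; the last joint's range is limited). The gripper opens to 88 mm and grips with 3 to 60 N. Pads are 19 mm wide; open, the fingers measure 130 mm over their backs; the gripper's body (78 mm by 193 mm) begins 47 mm behind the grasp point.
Start: joints at [-0.946, 0.359, 0.012, 0, -1.224, -0.288], TCP at [0.223, -0.637, 0.227] pointing down, gripper open.
Joint ranges: [-3.07, 3.07], [-1.43, 2.12], [-1.02, 1.25], [-3.03, 1.67], [-3.05, -0], [-3.03, 3.03]. Speed limits (rad/s): [2.39, 2.39, 3.01, 3.14, 3.14, 3.14].

## Interface

Orientations are given as [roll, pitch, yaw] about the fixed x, y, z axes, in that order (R = Rz(yaw) Ry(pitch) Rx(roll)).
In Python, from station import arm gives the robot as it stands. The module is installed in compiled form; this text tells all that it offers.
- The arm moves only by the shell command python3 -m crank 'ROWS' [FORCE]. ROWS is JSON, a list of rows, each an object of numbers: "dx", "dy", "dz": the shift along the world's x, y, z in m; "twist": the turn about the world's z in degrees; "grip": the opening, from -1 (shut) to 1 (fully open). A call has exactly 5 rows; each row is the pose to reach, as a shift and turn from the pose commanded when the call began; what a row does not reach only later rows make up. A row lasts 1/12 s, in which the tool goes at most 41.7 mm and 7.16 degrees, less where a joint would pass 70% of its speed; a pose out of reach is approached as far as the arm can. A call with a gripper value outside its range is refused whole. The fingers move at their own pace and stop on an object; FORCE is the grip in N (left out, the last holds). Time passes only in rows, so rows that repeat a pose let the fingers close, or fill a call up. It gives the time, the measured TCP pose, the force, the opening and the grip force at its end, in the units of the state.
- arm.get_state(): the state, without advancing time (a new reading comes with each control period).
- arm.grab_frame(name): name is "scene" or "top" or "wrist"; returns the picture (384x512x3 uint8, red, green, blue); there is no depth.
- arm.get_calibration(name): a dict with "fx", "fy", "cx", "cy" (pixels), "cam_to_world" (4x4, takes a point from camera to world coordinates); the wrist camera has in their place "tool_from_camera" (4x4, takes a point from camera to tool coordinates, whose origin is the TCP and whose axes are the flange's). Camera axes: x right, y down, z forward; pixel columns grow to the right and rows downward; lengths in m; the calibration is good to about 2 mm. A picture is of the moment at which its call begins: read the wrist's pose just before it. get_calibration takes no time and is no camera call.
- arm.job_done(): hands the job in; it is judged then, once.
The state is a dict: "t": time; "q": joint angles; "qd": joint speeds; "joint_efforts": joint torques, N m; "eef_pos": TCP position; "ee_rot": TCP orientation; "force": force on the tool from outside, world axes, zero at the start; "moment": the same for the moment, N m; "width": finger opening in m; "gripper_force": force on a finger pad.
Only numpy, scipy, OpenCV 4.12 (cv2) and the standard library are available. Lean on these libraries where they do the work, as an engineer would, in place of code of your own. Each camera call takes 0.05 s, during which the arm holds its last target. There are 200 camera calls.

## Task

First swing the magnifier lamp away to the right, so that its head is well clear of the two clamps on the bone model. Then take the longest of the three black carbon rods from the rack and slide it, without forcing it, endways through the rod barrel of one pin clamp and on through the other, until at least 1 cm of rod stands out beyond each clamp. Finish holding it there still in the gripper, lying freely in both barrels, so that a colleague can tighten the clamps; leave the other rods and the things around undisturbed.

Things in the scene. Friction and masses are not known exactly. Their poses are not given: they have to be found in the camera images.
- rod_long: the longest of three loose black carbon-fibre rods lying in the rack: plain round rod 11 mm diameter, 260 mm long, 30 to 60 g. Origin at its middle, on its axis; x runs along the rod (both ends are alike). In the rack its axis is 40.5 mm above the table
- rod_mid: bystander: a rod of the same kind 200 mm long in the rack; origin at its middle, x along it. Leave it
- rod_short: bystander: a rod of the same kind 140 mm long in the rack; origin at its middle, x along it. Leave it
- rack: fixed rod rack: steel plate 130 x 230 x 4 mm with two upright combs 8 mm thick across it at x = -45 and +45 mm; x runs along the rods. Notches 13 mm wide, open upwards, at y = -72, 0, +72 mm; notch floor 35 mm, comb top 49 mm above the table. Which rod lies in which notch varies; each is centred on x = 0, so the long rod stands out free past the plate. Origin: centre of underside
- model: fixed shin-bone model (cream, 331 mm long along its x) in a holder with a white board 270 x 110 x 14 mm and grey cradles; the bone's axis is 62 mm above the table and its thick end (at +x) reaches up to 93 mm. Four bone pins 5 mm thick stand up out of it to 155 mm above the table. Origin at the centre of the underside, z up
- clamp_left: fixed pin clamp nearer the +x end of the model (at the robot's left): a metal block 50 x 20 x 18 mm across its two pins (16 mm either side along x), carrying at its side (+y of the clamp) a rod barrel. Its x is parallel to the model's x. Origin on the table plane, below the pins
- clamp_left_bore (a point): the centre of this clamp's rod barrel: a block 30 x 30 mm, 24 mm long along the clamp's x, with a through bore 15 mm in diameter along x, both mouths bevelled by 2 mm; 125 mm above the table and 36 mm to the clamp's +y side of its pins. A bolt head rises 25 mm above the bore's centre line. Axes as the clamp's
- clamp_right: the second, identical pin clamp, on the -x half of the model (at the robot's right)
- clamp_right_bore (a point): the centre of its rod barrel, as for the left one. The two bores lie on one straight level line; their centres are 90 to 120 mm apart
- model_mid (a point): the point of the model on that line above the middle of the bone, near halfway between the barrels
- lamp_arm (a joint): swing of the magnifier lamp's arm about its upright column (rad), range -0.2 to 1.4; near 0 the lamp's head hangs over the clamps, and it grows as the arm swings anticlockwise seen from above, that is with the head moving towards the robot and to the robot's right. It turns stiffly (about 0.5 N m) and stays where it is left
- lamp_hinge (a point): on the axis of the lamp's column, at the height of the arm (262 mm above the table); the column ends 305 mm above the table
- lamp_head (a point): centre of the lamp's white ring head, 150 mm across and 26 mm thick, 220 mm from the hinge; its underside is 249 mm above the table
- lamp_handle (a point): grip point of the lamp's handle: a level black bar 18 mm in diameter and 75 mm long that sticks out of the ring head directly away from the hinge, 338 mm from the hinge and 262 mm above the table
- wrench: bystander: T-handled wrench lying on the table, 130 x 90 mm; origin under its middle
- dish: bystander: kidney-shaped metal dish about 170 x 90 x 36 mm; origin under its centre
- antiseptic: bystander: white bottle 64 mm across, 170 mm tall; origin at the centre of its underside
- spray: bystander: clear bottle 56 mm across, 150 mm tall; origin at the centre of its underside
- tape: bystander: roll of surgical tape, 68 mm across, 25 mm high; origin at the centre of its underside
- gauze_jar: bystander: glass jar 90 mm across, 110 mm tall; origin at the centre of its underside

How it is judged:
By the outcome, as a careful person would: the job done as asked, in the order asked, and still so for the second after the job is handed in, while the arm keeps its last pose, push and grip.
It also fails if it takes over 69 s, if anything falls off the work surface, if the arm or the gripper's body presses on something with over 40 N, if the wrist force passes 120 N, or if a joint passes its speed limit or range.

## Working session

There is one attempt and no reset: what is moved stays moved. The work goes in short steps, Python scripts to look and compute and a shell command to move; the robot and the scene stay as the last step left them, time stands still between calls to the robot, and variables do not carry over. Pictures are saved under pics/ and viewed, at most 10 in all, crops included, and the job is handed in when it is done.

```bash
mkdir -p pics
cat > h.py <<'E'
import numpy as np,cv2
from station import arm
def snap(n,f):
    im=arm.grab_frame(n)[:,:,::-1].copy(); cv2.imwrite(f'pics/{f}.png',im); return im
def ray(n,u,v):
    c=arm.get_calibration(n);T=np.array(c['cam_to_world'])
    d=T[:3,:3]@np.array([(u-c['cx'])/c['fx'],(v-c['cy'])/c['fy'],1]);return T[:3,3],d
def at(n,u,v,z):
    o,d=ray(n,u,v);return o+d*(z-o[2])/d[2]
def px(n,p):
    c=arm.get_calibration(n);T=np.linalg.inv(np.array(c['cam_to_world']))
    q=T[:3,:3]@np.array(p)+T[:3,3];return q[0]/q[2]*c['fx']+c['cx'],q[1]/q[2]*c['fy']+c['cy']
E
python3 - <<'E'
from h import *
a=snap('top','t0');b=snap('scene','s0')
cv2.imwrite('pics/t0b.png',cv2.resize(a,(800,600)));cv2.imwrite('pics/s0b.png',cv2.resize(b,(800,600)))
for n in('top','scene'):
    c=arm.get_calibration(n);print(c['fx'],c['cx'],c['cy'],np.round(c['cam_to_world'],3).tolist())
s=arm.get_state();print(s)
E
```

```text
495.50598444347423 255.4694913045871 185.0837736080132 [[-0.027, -0.997, 0.067, 0.475], [-0.999, 0.028, 0.024, -0.131], [-0.026, -0.066, -0.997, 1.444], [0.0, 0.0, 0.0, 1.0]]
429.06366851867165 255.80008789936622 202.5774903127722 [[-0.738, 0.462, -0.492, 1.1], [0.675, 0.497, -0.545, 0.488], [-0.007, -0.735, -0.679, 0.895], [0.0, 0.0, 0.0, 1.0]]
{'t': 0.1, 'q': array([-9.45911931e-01,  3.59271944e-01,  1.11440138e-02, -2.97764968e-04,
       -1.22406355e+00, -2.88136767e-01]), 'qd': array([-0.00072664, -0.00085732,  0.00251311,  0.00141132, -0.00171252,
       -0.00075797]), 'joint_efforts': array([-1.60758365e-03, -5.84164596e+01,  2.93748593e+01,  7.01554388e+00,
        1.01484740e-02, -6.37810581e-05]), 'eef_pos': array([ 0.22288782, -0.63668506,  0.2257435 ]), 'ee_rot': array([ 3.14017546e+00, -1.28096526e-04, -2.80494632e+00]), 'force': array([-0.19790588, -0.32927042,  0.2486775 ]), 'moment': array([ 0.05508793,  0.06525624, -0.0187295 ]), 'gripper_force': 0.0, 'width': 0.08774120483036787}
```

View pics/t0b.png

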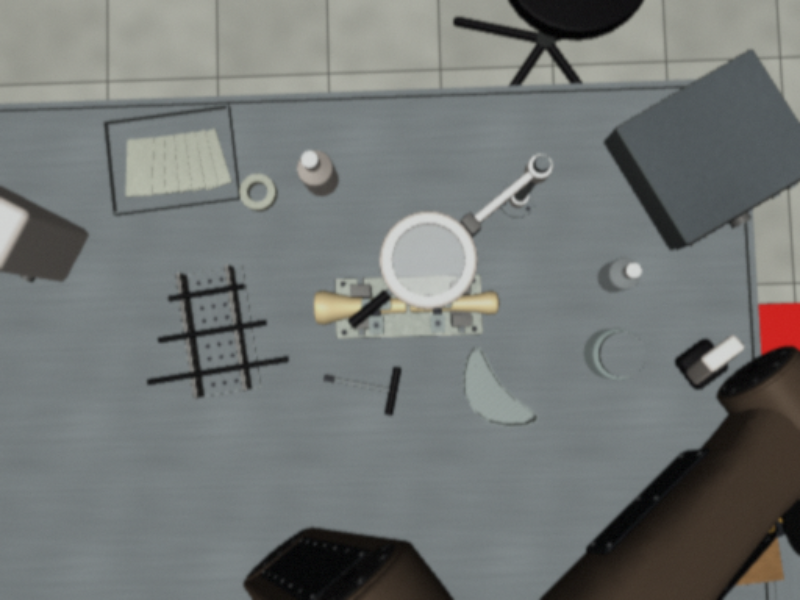

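View pics/s0b.png

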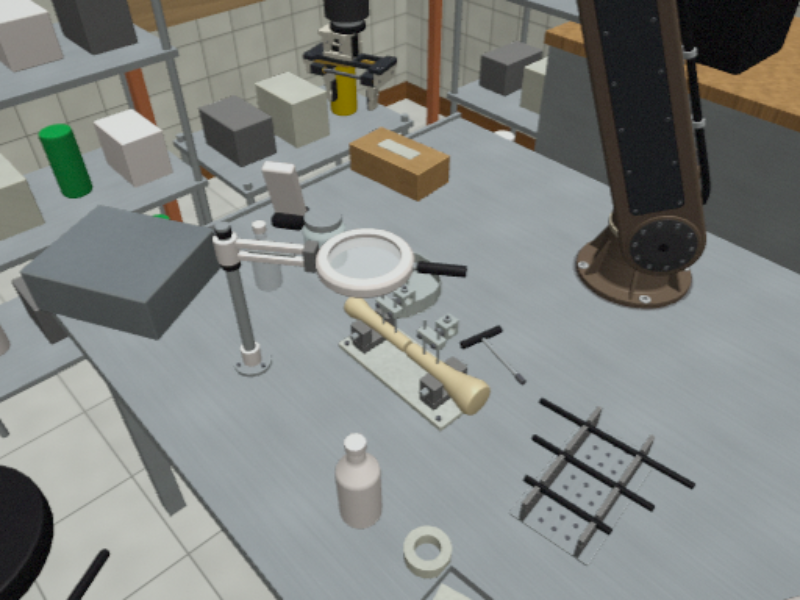

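Top view (800-wide): the hinge is near (540,165), ring centre (428,260) and handle (350,325) to (388,295). The long rod runs from (148,382) to (288,358). The scene view shows the barrels on the robot's side of the bone, at about (405,292) and (447,325).

Run:
```python
from h import *
k=.64
def T(n,u,v,z):
    p=at('top',u*k,v*k,z);print(n,np.round(p,4))
T('hinge',540,165,.305);T('ring',428,260,.275);T('handle0',388,295,.27);T('handle1',352,325,.27)
T('longL',148,382,.0405);T('longR',288,358,.0405)
T('midL',160,339,.0405);T('midR',266,323,.0405);T('shL',170,298,.0405);T('shR',244,288,.0405)
T('board tl',337,278,.014);T('tr',481,276,.014);T('bl',337,338,.014);T('br',482,333,.014)
T('wrench',396,390,.01);T('wr end',326,378,.01);T('dish',490,390,.03);T('jar',618,354,.11);T('spray',630,270,.15);T('antis',310,158,.17)
T('box corner',680,247,.1)
for z in(.125,.15):print(at('scene',405*k,292*k,z),at('scene',447*k,325*k,z))
t=cv2.imread('pics/t0.png');s=cv2.imread('pics/s0.png')
A=cv2.resize(t[155:235,195:320],(800,512),interpolation=cv2.INTER_CUBIC)
B=cv2.resize(s[175:275,215:340],(750,600),interpolation=cv2.INTER_CUBIC)
cv2.imwrite('pics/ca.png',A);cv2.imwrite('pics/cb.png',B)
```

```text
hinge [ 0.7303 -0.3168  0.305 ]
ring [ 0.5967 -0.1471  0.275 ]
handle0 [ 0.5456 -0.0848  0.27  ]
handle1 [ 0.5015 -0.029   0.27  ]
longL [0.4132 0.3649 0.0405]
longR [0.45   0.1086 0.0405]
midL [0.4907 0.3424 0.0405]
midR [0.5146 0.1477 0.0405]
shL [0.5651 0.3235 0.0405]
shR [0.5796 0.1871 0.0405]
board tl [0.5952 0.0192 0.014 ]
tr [ 0.5912 -0.2477  0.014 ]
bl [0.484  0.0215 0.014 ]
br [ 0.486 -0.246  0.014]
wrench [ 0.3856 -0.0849  0.01  ]
wr end [0.4108 0.0439 0.01  ]
dish [ 0.3825 -0.2557  0.03  ]
jar [ 0.4433 -0.4684  0.11  ]
spray [ 0.5831 -0.4844  0.15  ]
antis [0.7849 0.0438 0.17  ]
box corner [ 0.6247 -0.5858  0.1   ]
[ 0.49081997 -0.17105053  0.125     ] [ 0.49685876 -0.06129671  0.125     ]
[ 0.51057795 -0.14964828  0.15      ] [ 0.51642074 -0.04345654  0.15      ]
```

View pics/cb.png

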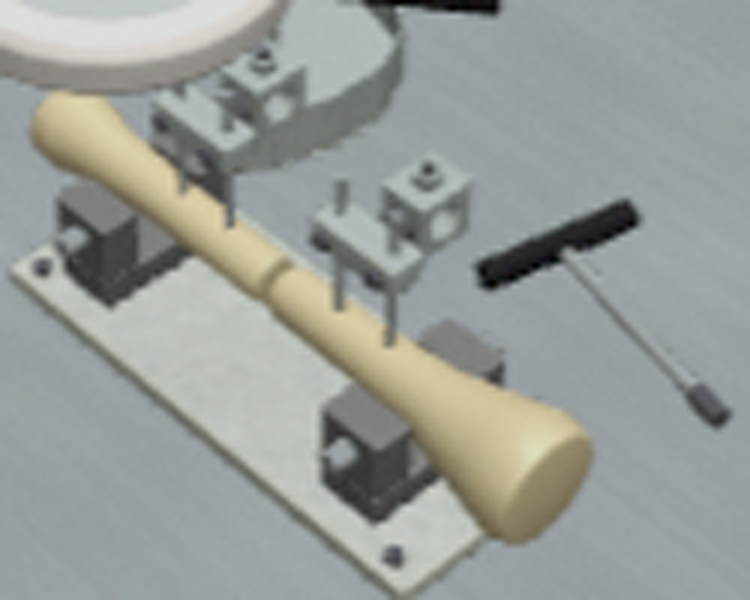

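Crop: the left bore mouth (+y face) is at crop (443,222) and the right one at (280,105). I'll do the lamp first, going up and over to straddle the handle at about (0.520,-0.052).

```bash
python3 -m crank '[{"dz":0.03,"twist":-6,"grip":0.3},{"dz":0.06,"twist":-12,"grip":0.3},{"dz":0.09,"twist":-18,"grip":0.3},{"dz":0.12,"twist":-24,"grip":0.3},{"dz":0.14,"twist":-30,"grip":0.3}]'
python3 -m crank '[{"dx":0.015,"dy":0.03,"twist":-4,"grip":0.3},{"dx":0.03,"dy":0.06,"twist":-8,"grip":0.3},{"dx":0.045,"dy":0.09,"twist":-12,"grip":0.3},{"dx":0.06,"dy":0.12,"twist":-16,"grip":0.3},{"dx":0.075,"dy":0.146,"twist":-20,"grip":0.3}]'
python3 -m crank '[{"dx":0.015,"dy":0.03,"twist":-4,"grip":0.3},{"dx":0.03,"dy":0.06,"twist":-8,"grip":0.3},{"dx":0.045,"dy":0.09,"twist":-12,"grip":0.3},{"dx":0.06,"dy":0.12,"twist":-16,"grip":0.3},{"dx":0.075,"dy":0.146,"twist":-21,"grip":0.3}]'
python3 -m crank '[{"dx":0.015,"dy":0.03,"grip":0.3},{"dx":0.03,"dy":0.06,"grip":0.3},{"dx":0.045,"dy":0.09,"grip":0.3},{"dx":0.06,"dy":0.12,"grip":0.3},{"dx":0.075,"dy":0.146,"grip":0.3}]'
python3 -m crank '[{"dx":0.015,"dy":0.03,"grip":0.3},{"dx":0.03,"dy":0.06,"grip":0.3},{"dx":0.045,"dy":0.09,"grip":0.3},{"dx":0.06,"dy":0.12,"grip":0.3},{"dx":0.072,"dy":0.146,"grip":0.3}]'
python3 - <<'E'
from h import *
s=arm.get_state();print(s['q'],s['eef_pos'],s['ee_rot'],s['t'],s['width'])
c=arm.get_calibration('wrist');print(np.round(c['tool_from_camera'],3).tolist(),c['fx'],c['cx'],c['cy'])
a=snap('wrist','w1')
E
```

```text
[-9.45911931e-01  3.59271944e-01  1.11440138e-02 -2.97764968e-04
 -1.22406355e+00 -2.88136767e-01] [ 0.22288782 -0.63668506  0.2257435 ] [ 3.14017546e+00 -1.28096526e-04 -2.80494632e+00] 0.1 0.08774120483036787
[[-0.001, -0.97, -0.243, 0.065], [1.0, -0.001, -0.0, -0.001], [-0.0, -0.243, 0.97, -0.159], [0.0, 0.0, 0.0, 1.0]] 265.56582891348137 256.66476017335197 191.34843671682162invalid input at $[0]: expected keys dx, dy, dz, twist, grip
invalid input at $[0]: expected keys dx, dy, dz, twist, grip
invalid input at $[0]: expected keys dx, dy, dz, twist, grip
invalid input at $[0]: expected keys dx, dy, dz, twist, grip
invalid input at $[0]: expected keys dx, dy, dz, twist, grip
```

View pics/w1.png

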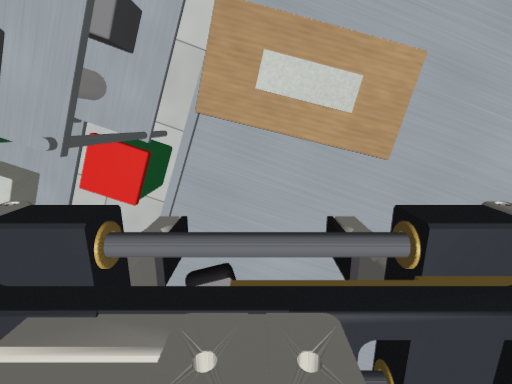

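The wrist picture only shows the start area, because every key is required and all the calls were refused. I'll resend them with all the keys.

```bash
python3 -m crank '[{"dx":0,"dy":0,"dz":0.03,"twist":-6,"grip":0.3},{"dx":0,"dy":0,"dz":0.06,"twist":-12,"grip":0.3},{"dx":0,"dy":0,"dz":0.09,"twist":-18,"grip":0.3},{"dx":0,"dy":0,"dz":0.12,"twist":-24,"grip":0.3},{"dx":0,"dy":0,"dz":0.14,"twist":-30,"grip":0.3}]'
python3 -m crank '[{"dx":0.015,"dy":0.03,"dz":0,"twist":-4,"grip":0.3},{"dx":0.03,"dy":0.06,"dz":0,"twist":-8,"grip":0.3},{"dx":0.045,"dy":0.09,"dz":0,"twist":-12,"grip":0.3},{"dx":0.06,"dy":0.12,"dz":0,"twist":-16,"grip":0.3},{"dx":0.075,"dy":0.146,"dz":0,"twist":-20,"grip":0.3}]'
python3 -m crank '[{"dx":0.015,"dy":0.03,"dz":0,"twist":-4,"grip":0.3},{"dx":0.03,"dy":0.06,"dz":0,"twist":-8,"grip":0.3},{"dx":0.045,"dy":0.09,"dz":0,"twist":-12,"grip":0.3},{"dx":0.06,"dy":0.12,"dz":0,"twist":-16,"grip":0.3},{"dx":0.075,"dy":0.146,"dz":0,"twist":-21,"grip":0.3}]'
python3 -m crank '[{"dx":0.015,"dy":0.03,"dz":0,"twist":0,"grip":0.3},{"dx":0.03,"dy":0.06,"dz":0,"twist":0,"grip":0.3},{"dx":0.045,"dy":0.09,"dz":0,"twist":0,"grip":0.3},{"dx":0.06,"dy":0.12,"dz":0,"twist":0,"grip":0.3},{"dx":0.075,"dy":0.146,"dz":0,"twist":0,"grip":0.3}]'
python3 -m crank '[{"dx":0.015,"dy":0.03,"dz":0,"twist":0,"grip":0.3},{"dx":0.03,"dy":0.06,"dz":0,"twist":0,"grip":0.3},{"dx":0.045,"dy":0.09,"dz":0,"twist":0,"grip":0.3},{"dx":0.06,"dy":0.12,"dz":0,"twist":0,"grip":0.3},{"dx":0.072,"dy":0.146,"dz":0,"twist":0,"grip":0.3}]'
python3 - <<'E'
from h import *
s=arm.get_state();print(s['q'],s['eef_pos'],s['ee_rot'],s['t'],s['width'])
a=snap('wrist','w2')
# project handle prediction in wrist view
from scipy.spatial.transform import Rotation as R
c=arm.get_calibration('wrist');W=np.eye(4);W[:3,:3]=R.from_euler('xyz',s['ee_rot']).as_matrix();W[:3,3]=s['eef_pos']
Ti=np.linalg.inv(W@np.array(c['tool_from_camera']))
for p in([.730,-.317,.262],[.597,-.147,.275],[.52,-.051,.262],[.501,-.029,.262]):
    q=Ti@np.array(p+[1]);print(q[0]/q[2]*c['fx']+c['cx'],q[1]/q[2]*c['fy']+c['cy'])
E
```

```text
t: 0.57
eef_pos: [0.223, -0.6375, 0.3698]
ee_rot: [-3.139, 0.001, 2.95]
force: [0.6, 0.3, 0.3]
width: 0.0604
gripper_force: 0.0
t: 0.98
eef_pos: [0.2982, -0.4893, 0.3665]
ee_rot: [3.141, -0.0, 2.602]
force: [1.8, -1.1, 0.6]
width: 0.057
gripper_force: 0.0
t: 1.4
eef_pos: [0.3732, -0.3432, 0.3666]
ee_rot: [3.141, 0.0, 2.236]
force: [0.3, -0.4, -0.5]
width: 0.0569
gripper_force: 0.0
t: 1.82
eef_pos: [0.4482, -0.1972, 0.3667]
ee_rot: [3.141, 0.0, 2.24]
force: [0.8, -0.3, -0.2]
width: 0.057
gripper_force: 0.0
t: 2.23
eef_pos: [0.5205, -0.051, 0.3664]
ee_rot: [3.142, -0.0, 2.24]
force: [0.8, -0.5, -0.2]
width: 0.0573
gripper_force: 0.0
[ 2.77528790e-01  4.38629490e-02 -7.57874574e-02 -2.46237147e-04
 -1.45120930e+00 -2.75010141e+00] [ 0.52053847 -0.05104369  0.36639582] [ 3.14155796e+00 -2.50166468e-04  2.23978699e+00] 2.2333 0.05729049263025123
256.88633479461424 436.81513667051576
257.7806418766956 302.2347666511457
256.9103768970545 189.18736611372753
255.62394591110666 160.77151970364358
```

View pics/w2.png

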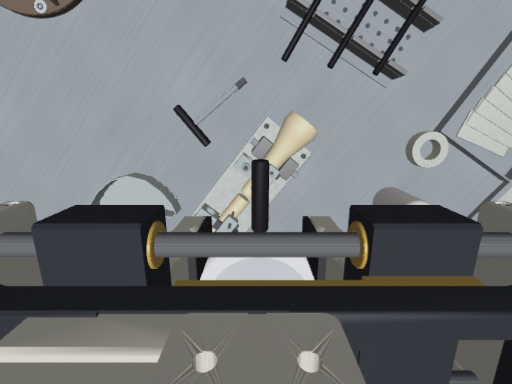

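The handle is centred between the fingers (col 260, rows 160–230). I'll work out the arc rows, then descend.

```bash
python3 - <<'E'
import numpy as np
H=np.array([.730,-.317]);f=lambda a:H+.3386*np.array([np.cos(np.radians(a)),np.sin(np.radians(a))])
for c in range(3):
    a0=128.2+23*c
    print([np.round(f(a0+4.6*i)-f(a0),3).tolist() for i in range(1,6)])
E
python3 -m crank '[{"dx":0,"dy":0,"dz":-0.03,"twist":0,"grip":0.3},{"dx":0,"dy":0,"dz":-0.06,"twist":0,"grip":0.3},{"dx":0,"dy":0,"dz":-0.09,"twist":0,"grip":0.3},{"dx":0,"dy":0,"dz":-0.11,"twist":0,"grip":0.3},{"dx":0,"dy":0,"dz":-0.122,"twist":0,"grip":0.3}]'
```

```text
[[-0.021, -0.018], [-0.04, -0.037], [-0.057, -0.058], [-0.073, -0.08], [-0.087, -0.103]]
[[-0.012, -0.024], [-0.022, -0.05], [-0.03, -0.075], [-0.036, -0.102], [-0.04, -0.129]]
[[-0.002, -0.027], [-0.001, -0.054], [0.002, -0.081], [0.006, -0.108], [0.013, -0.134]]
t: 2.7
eef_pos: [0.5184, -0.0531, 0.2415]
ee_rot: [-3.138, -0.002, 2.239]
force: [-1.0, -0.3, -0.4]
width: 0.057
gripper_force: 0.0
```

```bash
python3 -m crank '[{"dx":-0.021,"dy":-0.018,"dz":0,"twist":4.6,"grip":0.3},{"dx":-0.04,"dy":-0.037,"dz":0,"twist":9.2,"grip":0.3},{"dx":-0.057,"dy":-0.058,"dz":0,"twist":13.8,"grip":0.3},{"dx":-0.073,"dy":-0.08,"dz":0,"twist":18.4,"grip":0.3},{"dx":-0.087,"dy":-0.103,"dz":0,"twist":23,"grip":0.3}]'
python3 -m crank '[{"dx":-0.012,"dy":-0.024,"dz":0,"twist":4.6,"grip":0.3},{"dx":-0.022,"dy":-0.05,"dz":0,"twist":9.2,"grip":0.3},{"dx":-0.03,"dy":-0.075,"dz":0,"twist":13.8,"grip":0.3},{"dx":-0.036,"dy":-0.102,"dz":0,"twist":18.4,"grip":0.3},{"dx":-0.04,"dy":-0.129,"dz":0,"twist":23,"grip":0.3}]'
python3 -m crank '[{"dx":-0.002,"dy":-0.027,"dz":0,"twist":4.6,"grip":0.3},{"dx":-0.001,"dy":-0.054,"dz":0,"twist":9.2,"grip":0.3},{"dx":0.002,"dy":-0.081,"dz":0,"twist":13.8,"grip":0.3},{"dx":0.006,"dy":-0.108,"dz":0,"twist":18.4,"grip":0.3},{"dx":0.013,"dy":-0.134,"dz":0,"twist":23,"grip":0.3}]'
python3 -m crank '[{"dx":0,"dy":0,"dz":0,"twist":0,"grip":0.3},{"dx":0,"dy":0,"dz":0.02,"twist":0,"grip":0.3},{"dx":0,"dy":0,"dz":0.06,"twist":0,"grip":0.3},{"dx":0,"dy":0,"dz":0.10,"twist":0,"grip":0.3},{"dx":0,"dy":0,"dz":0.13,"twist":0,"grip":0.3}]'
python3 - <<'E'
from h import *
a=snap('top','t3');s=snap('scene','s3')
A=cv2.resize(a[150:240,60:340],(800,257),interpolation=cv2.INTER_CUBIC)
B=cv2.resize(s[170:245,230:345],(528,344),interpolation=cv2.INTER_CUBIC)
C=np.zeros((601,800,3),np.uint8);C[:257]=A;C[257:601,:528]=B
C[257:257+200,530:797]=cv2.resize(a,(267,200))
cv2.imwrite('pics/c3.png',C[:600]);print(arm.get_state()['q'])
E
```

```text
t: 3.12
eef_pos: [0.4322, -0.1563, 0.2444]
ee_rot: [3.14, 0.0, 2.645]
force: [4.2, 0.1, -0.7]
width: 0.0571
gripper_force: 1.2
t: 3.53
eef_pos: [0.3922, -0.2857, 0.2446]
ee_rot: [3.141, 0.001, 3.046]
force: [3.4, 2.7, 0.5]
width: 0.057
gripper_force: 1.3
t: 3.95
eef_pos: [0.4051, -0.4199, 0.2442]
ee_rot: [3.14, -0.001, -2.836]
force: [0.5, 3.3, 1.8]
width: 0.0575
gripper_force: 1.3
t: 4.37
eef_pos: [0.4058, -0.4192, 0.3777]
ee_rot: [-3.14, 0.001, -2.841]
force: [0.7, -0.9, 0.6]
width: 0.0567
gripper_force: 0.0
[-0.46595451  0.1448308   0.06780237  0.00201898 -1.48461576 -0.8038893 ]
```

View pics/c3.png

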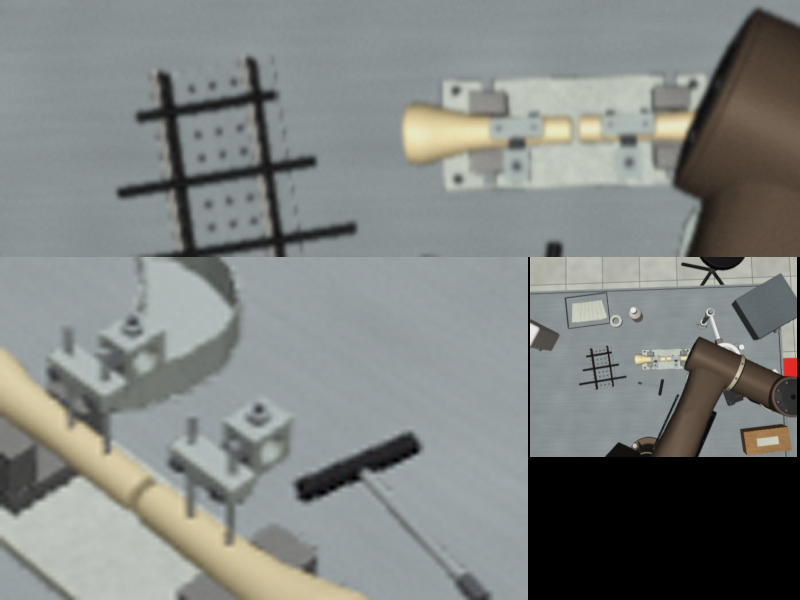

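The lamp is clear. In the top crop the left bolt head is at (517,165) and the right at (629,162). In the scene crop they are at (258,412) and (133,325), with the bore mouths at (270,458) and (148,360).

Run:
```python
from h import *
def tri(a,b):
    o1,d1=ray('top',*a);o2,d2=ray('scene',*b)
    A=np.stack([d1,-d2],1);t=np.linalg.lstsq(A,o2-o1,rcond=None)[0]
    p,q=o1+d1*t[0],o2+d2*t[1];return np.round((p+q)/2,4),np.round(p-q,4)
s=800/280
L=(60+517/s-.5+.18,150+165/s-.3);Rr=(60+629/s-.3,150+162/s-.3)
print('bolts',tri(L,(286.2,203.8)),tri(Rr,(259,184.8)))
for n,p in(('L',L),('R',Rr)):print(n,'top z.15',at('top',*p,.15))
for m in((288.8,213.8),(262.2,192.4)):print('mouth z.125',at('scene',*m,.125))
# dark bolt centroids (top)
g=cv2.cvtColor(cv2.imread('pics/t3.png'),cv2.COLOR_BGR2GRAY).astype(float)
for p in(L,Rr):
    u,v=int(round(p[0])),int(round(p[1]));w=g[v-4:v+5,u-4:u+5];w=np.clip(np.median(w)-15-w,0,None)
    yy,xx=np.mgrid[v-4:v+5,u-4:u+5];c=(xx*w).sum()/w.sum(),(yy*w).sum()/w.sum();print(p,c,at('top',*c,.15))
# rods: dark row-centroid in top picture, line fit
g=cv2.imread('pics/t3.png').max(2).astype(float)
for y0,y1,xs in((226,248,[97,99,102,104,108,135,138,142,146,150,164,168,172,176]),):
    pts=[]
    for x in xs:
        e=239-(x-95)*.172;r=np.arange(int(e)-6,int(e)+7);w=np.clip(70-g[r,x],0,None)
        if w.sum()>0:pts.append((x,(r*w).sum()/w.sum()))
    print(np.round(pts,2).tolist())
    P=np.array(pts);k=np.polyfit(P[:,0],P[:,1],1);print(k)
    for x in range(90,97):print(x,g[int(round(np.polyval(k,x))),x],end=' ')
    for x in range(180,190):print(x,g[int(round(np.polyval(k,x))),x],end=' ')
    a,b=[at('top',x,np.polyval(k,x),.0405) for x in(95,184)];print(a,b,np.degrees(np.arctan2(*(a-b)[1::-1])))
```

```text
bolts (array([ 0.5036, -0.0575,  0.1468]), array([ 0.002 , -0.0021, -0.0001])) (array([ 0.5035, -0.1602,  0.1467]), array([ 0.0021, -0.0021,  0.0001]))
L top z.15 [ 0.50454409 -0.05877223  0.15      ]
R top z.15 [ 0.50448794 -0.16119805  0.15      ]
mouth z.125 [ 0.50718815 -0.04131059  0.125     ]
mouth z.125 [ 0.50047004 -0.14862834  0.125     ]
(240.63, 207.45) (np.float64(240.3231292517007), np.float64(207.6904761904762)) [ 0.50393832 -0.05795429  0.15      ]
(279.84999999999997, 206.39999999999998) (np.float64(279.73783783783784), np.float64(206.44864864864866)) [ 0.5043692  -0.16090213  0.15      ]
[[97.0, 243.55], [99.0, 243.26], [102.0, 242.57], [104.0, 242.44], [108.0, 241.61], [135.0, 237.26], [138.0, 236.58], [142.0, 235.78], [146.0, 235.49], [150.0, 234.58], [164.0, 232.29], [168.0, 231.68], [172.0, 230.78], [176.0, 230.5]]
[-1.67305256e-01  2.59743844e+02]
90 145.0 91 143.0 92 143.0 93 128.0 94 70.0 95 32.0 96 28.0 180 34.0 181 44.0 182 39.0 183 45.0 184 78.0 185 129.0 186 145.0 187 145.0 188 146.0 189 145.0 [0.41498348 0.36408985 0.0405    ] [0.45050804 0.10946016 0.0405    ] 97.94233174452484
```

Bores are at x≈0.504, y≈−0.058 and −0.161. The long rod's centre is (0.4327,0.2368) at 97.9°. I'll grip it 82 mm left of its middle, at (0.4214,0.318).

```bash
python3 -m crank '[{"dx":0.008,"dy":0.036,"dz":0,"twist":4,"grip":-0.1},{"dx":0.016,"dy":0.073,"dz":0,"twist":8,"grip":-0.1},{"dx":0.024,"dy":0.11,"dz":0,"twist":12,"grip":-0.1},{"dx":0.032,"dy":0.147,"dz":0,"twist":16,"grip":-0.1},{"dx":0.04,"dy":0.184,"dz":0,"twist":20,"grip":-0.1}]'
python3 -m crank '[{"dx":0.008,"dy":0.036,"dz":0,"twist":4,"grip":-0.1},{"dx":0.016,"dy":0.073,"dz":0,"twist":8,"grip":-0.1},{"dx":0.024,"dy":0.11,"dz":0,"twist":12,"grip":-0.1},{"dx":0.032,"dy":0.147,"dz":0,"twist":16,"grip":-0.1},{"dx":0.04,"dy":0.184,"dz":0,"twist":20,"grip":-0.1}]'
python3 -m crank '[{"dx":-0.006,"dy":0.036,"dz":0,"twist":4,"grip":-0.1},{"dx":-0.012,"dy":0.073,"dz":0,"twist":8,"grip":-0.1},{"dx":-0.018,"dy":0.11,"dz":0,"twist":12,"grip":-0.1},{"dx":-0.024,"dy":0.147,"dz":0,"twist":16,"grip":-0.1},{"dx":-0.032,"dy":0.184,"dz":0,"twist":20,"grip":-0.1}]'
python3 -m crank '[{"dx":-0.006,"dy":0.036,"dz":0,"twist":4,"grip":-0.1},{"dx":-0.012,"dy":0.073,"dz":0,"twist":8,"grip":-0.1},{"dx":-0.018,"dy":0.11,"dz":0,"twist":12,"grip":-0.1},{"dx":-0.024,"dy":0.147,"dz":0,"twist":16,"grip":-0.1},{"dx":-0.032,"dy":0.186,"dz":0,"twist":20.7,"grip":-0.1}]'
python3 -m crank '[{"dx":0,"dy":0,"dz":-0.03,"twist":0,"grip":-0.1},{"dx":0,"dy":0,"dz":-0.07,"twist":0,"grip":-0.1},{"dx":0,"dy":0,"dz":-0.11,"twist":0,"grip":-0.1},{"dx":0,"dy":0,"dz":-0.15,"twist":0,"grip":-0.1},{"dx":0,"dy":0,"dz":-0.18,"twist":0,"grip":-0.1}]'
python3 -m crank '[{"dx":0,"dy":0,"dz":0,"twist":0,"grip":-0.1},{"dx":0,"dy":0,"dz":0,"twist":0,"grip":-0.1},{"dx":0,"dy":0,"dz":0,"twist":0,"grip":-0.1},{"dx":0,"dy":0,"dz":0,"twist":0,"grip":-0.1},{"dx":0,"dy":0,"dz":0,"twist":0,"grip":-0.1}]'
python3 - <<'E'
from h import *
from scipy.spatial.transform import Rotation as R
s=arm.get_state();print(s['q'],s['eef_pos'],s['ee_rot'],s['force'])
a=snap('wrist','w4');cv2.imwrite('pics/w4b.png',a[:260])
c=arm.get_calibration('wrist');W=np.eye(4);W[:3,:3]=R.from_euler('xyz',s['ee_rot']).as_matrix();W[:3,3]=s['eef_pos']
Ti=np.linalg.inv(W@np.array(c['tool_from_camera']))
u=np.array([np.cos(np.radians(97.94)),np.sin(np.radians(97.94)),0])
for d in(-130,-100,-60,0,50,130):
    q=Ti@np.append(np.array([.4327,.2368,.0405])+u*d/1000,1);print(d,np.round([q[0]/q[2]*c['fx']+c['cx'],q[1]/q[2]*c['fy']+c['cy']],1))
E
```

```text
t: 4.88
eef_pos: [0.4455, -0.2332, 0.3741]
ee_rot: [3.141, -0.0, -2.489]
force: [1.4, 0.6, 0.0]
width: 0.0396
gripper_force: 0.0
t: 5.3
eef_pos: [0.4854, -0.049, 0.3744]
ee_rot: [3.142, 0.0, -2.139]
force: [1.0, -0.5, -0.5]
width: 0.0394
gripper_force: 0.0
t: 5.72
eef_pos: [0.4529, 0.1346, 0.3743]
ee_rot: [3.141, 0.0, -1.79]
force: [1.3, -0.2, -0.1]
width: 0.0393
gripper_force: 0.0
t: 6.13
eef_pos: [0.4209, 0.3204, 0.3744]
ee_rot: [3.141, 0.0, -1.429]
force: [1.2, -0.1, 0.6]
width: 0.0394
gripper_force: 0.0
t: 6.55
eef_pos: [0.4203, 0.3177, 0.1911]
ee_rot: [3.139, -0.002, -1.432]
force: [-0.1, -0.6, 0.3]
width: 0.0396
gripper_force: 0.0
t: 6.97
eef_pos: [0.4228, 0.3199, 0.1968]
ee_rot: [-3.139, 0.003, -1.431]
force: [-0.3, -0.2, 0.8]
width: 0.0394
gripper_force: 0.0
[ 1.01814549e+00  1.40983405e-01 -3.52739648e-01  4.03979042e-04
 -1.07340959e+00 -8.78794490e-01] [0.42278537 0.31986883 0.19675733] [-3.13898104e+00  2.59391143e-03 -1.43124984e+00] [-0.26643126 -0.22976175  0.84270768]
-130 [258.7 -25.8]
-100 [258.7   8. ]
-60 [258.6  50.2]
0 [258.5 108.5]
50 [258.4 152.8]
130 [258.3 216.9]
```

View pics/w4b.png

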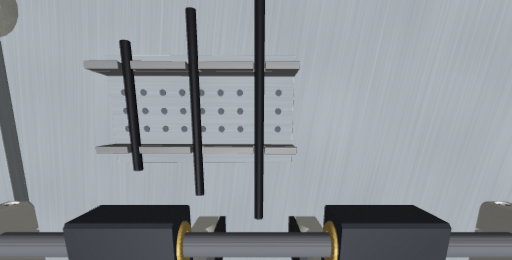

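The rod is centred (col 259) and its end is at row 218, as predicted. Descend and grip.

```bash
python3 -m crank '[{"dx":0,"dy":0,"dz":-0.03,"twist":0,"grip":-0.1},{"dx":0,"dy":0,"dz":-0.06,"twist":0,"grip":-0.1},{"dx":0,"dy":0,"dz":-0.09,"twist":0,"grip":-0.1},{"dx":0,"dy":0,"dz":-0.11,"twist":0,"grip":-0.1},{"dx":0,"dy":0,"dz":-0.13,"twist":0,"grip":-0.1}]'
python3 -m crank '[{"dx":0,"dy":0,"dz":-0.012,"twist":0,"grip":-0.1},{"dx":0,"dy":0,"dz":-0.022,"twist":0,"grip":-0.1},{"dx":0,"dy":0,"dz":-0.03,"twist":0,"grip":-0.1},{"dx":0,"dy":0,"dz":-0.036,"twist":0,"grip":-0.1},{"dx":0,"dy":0,"dz":-0.04,"twist":0,"grip":-0.1}]'
python3 -m crank '[{"dx":0,"dy":0,"dz":0,"twist":0,"grip":-0.1},{"dx":0,"dy":0,"dz":0,"twist":0,"grip":-0.1},{"dx":0,"dy":0,"dz":0,"twist":0,"grip":-0.1},{"dx":0,"dy":0,"dz":0,"twist":0,"grip":-0.1},{"dx":0,"dy":0,"dz":0,"twist":0,"grip":-0.1}]'
python3 -m crank '[{"dx":0,"dy":0,"dz":0,"twist":0,"grip":-0.5},{"dx":0,"dy":0,"dz":0,"twist":0,"grip":-0.7},{"dx":0,"dy":0,"dz":0,"twist":0,"grip":-1},{"dx":0,"dy":0,"dz":0,"twist":0,"grip":-1},{"dx":0,"dy":0,"dz":0,"twist":0,"grip":-1}]' 35
python3 -m crank '[{"dx":0,"dy":0,"dz":0,"twist":0,"grip":-1},{"dx":0,"dy":0,"dz":0,"twist":0,"grip":-1},{"dx":0,"dy":0,"dz":0,"twist":0,"grip":-1},{"dx":0,"dy":0,"dz":0,"twist":0,"grip":-1},{"dx":0,"dy":0,"dz":0,"twist":0,"grip":-1}]' 35
```

```text
t: 7.43
eef_pos: [0.4222, 0.3191, 0.0642]
ee_rot: [-3.141, 0.001, -1.431]
force: [0.5, -0.0, 0.6]
width: 0.0393
gripper_force: 0.0
t: 7.85
eef_pos: [0.4223, 0.3192, 0.0245]
ee_rot: [-3.141, 0.0, -1.431]
force: [-0.2, 0.7, -0.2]
width: 0.0394
gripper_force: 0.0
t: 8.27
eef_pos: [0.4222, 0.3192, 0.025]
ee_rot: [-3.141, 0.001, -1.431]
force: [-0.4, -0.5, 0.1]
width: 0.0395
gripper_force: 0.0
t: 8.68
eef_pos: [0.4221, 0.3189, 0.0246]
ee_rot: [-3.142, 0.0, -1.431]
force: [-0.6, -0.4, -0.2]
width: 0.0115
gripper_force: 0.1
t: 9.1
eef_pos: [0.422, 0.3189, 0.0245]
ee_rot: [3.142, -0.0, -1.431]
force: [0.3, 0.1, 0.2]
width: 0.0099
gripper_force: 35.0
```

```bash
python3 -m crank '[{"dx":0,"dy":0,"dz":0.005,"twist":0,"grip":-1},{"dx":0,"dy":0,"dz":0.02,"twist":0,"grip":-1},{"dx":0,"dy":0,"dz":0.04,"twist":0,"grip":-1},{"dx":0,"dy":0,"dz":0.065,"twist":0,"grip":-1},{"dx":0,"dy":0,"dz":0.085,"twist":0,"grip":-1}]'
python3 -m crank '[{"dx":0.016,"dy":-0.019,"dz":0,"twist":-1.6,"grip":-1},{"dx":0.036,"dy":-0.038,"dz":0,"twist":-3.2,"grip":-1},{"dx":0.054,"dy":-0.057,"dz":0,"twist":-4.8,"grip":-1},{"dx":0.07,"dy":-0.076,"dz":0,"twist":-6.4,"grip":-1},{"dx":0.082,"dy":-0.09,"dz":0,"twist":-7.8,"grip":-1}]'
python3 -m crank '[{"dx":0,"dy":0,"dz":0,"twist":0,"grip":-1},{"dx":0,"dy":0,"dz":0,"twist":0,"grip":-1},{"dx":0,"dy":0,"dz":0,"twist":0,"grip":-1},{"dx":0,"dy":0,"dz":0,"twist":0,"grip":-1},{"dx":0,"dy":0,"dz":0,"twist":0,"grip":-1}]'
python3 - <<'E'
from h import *
a=snap('top','t5');s=snap('scene','s5')
print(px('top',(.504,.02,.125)),px('scene',(.504,.02,.125)),arm.get_state()['eef_pos'])
A=cv2.resize(a[170:245,175:325],(800,400),interpolation=cv2.INTER_CUBIC)
B=cv2.resize(s[170:295,230:480],(400,200),interpolation=cv2.INTER_CUBIC)
B=cv2.resize(s[175:275,240:440],(800,400),interpolation=cv2.INTER_CUBIC)
cv2.imwrite('pics/c5.png',np.vstack([A[100:300],B]))
E
```

```text
t: 9.52
eef_pos: [0.4222, 0.319, 0.1113]
ee_rot: [-3.141, 0.0, -1.431]
force: [0.9, 0.2, -0.1]
width: 0.0098
gripper_force: 35.0
t: 9.93
eef_pos: [0.505, 0.2276, 0.11]
ee_rot: [-3.141, 0.0, -1.569]
force: [0.1, 0.3, -0.3]
width: 0.0095
gripper_force: 35.0
t: 10.35
eef_pos: [0.5037, 0.2296, 0.1097]
ee_rot: [-3.141, 0.0, -1.566]
force: [-0.4, 0.2, -0.8]
width: 0.0098
gripper_force: 35.0
(np.float64(211.66839295033733), np.float64(208.6582482131907)) (np.float64(307.29525431103275), np.float64(225.7594958490995)) [0.50370788 0.22950693 0.1096514 ]
```

View pics/c5.png

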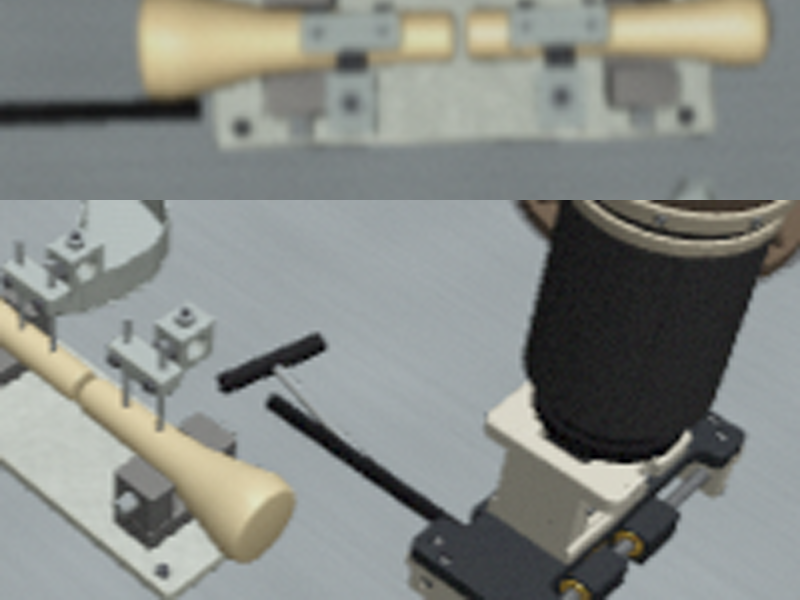

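Top crop: the rod's tip is at (200,108) and the bolts at (350,103) and (561,96). Scene: the tip is at crop (272,201), in line with the left bore. Next I'll fit the rod line in both pictures and compare it with the bores.

```bash
cat > fit.py <<'E'
from h import *
def rodline(f,xs,e0,e1,thr=70,h=6):
    g=cv2.imread(f).max(2).astype(float);P=[]
    for x in xs:
        e=e0[1]+(x-e0[0])*(e1[1]-e0[1])/(e1[0]-e0[0]);r=np.arange(int(round(e))-h,int(round(e))+h+1);w=np.clip(thr-g[r,x],0,None)
        if w.sum():P.append((x,(r*w).sum()/w.sum()))
    P=np.array(P);k=np.polyfit(P[:,0],P[:,1],1);print('fit',k,'res',np.abs(np.polyval(k,P[:,0])-P[:,1]).max());return k
def bolt(f,u,v):
    g=cv2.cvtColor(cv2.imread(f),cv2.COLOR_BGR2GRAY).astype(float);u,v=int(round(u)),int(round(v))
    w=g[v-3:v+4,u-3:u+4];w=np.clip(np.median(w)-15-w,0,None);yy,xx=np.mgrid[v-3:v+4,u-3:u+4]
    return (xx*w).sum()/w.sum(),(yy*w).sum()/w.sum()
def plane(n,k,x0,x1):
    o,a=ray(n,x0,np.polyval(k,x0));_,b=ray(n,x1,np.polyval(k,x1));m=np.cross(a,b);return o,m/np.linalg.norm(m)
E
python3 - <<'E'
from fit import *
kt=rodline('pics/t5.png',range(176,211),(175,209.5),(211,208.7))
ks=rodline('pics/s5.png',range(312,338),(308,225.3),(350,254))
o,m=plane('top',kt,176,211);o2,m2=plane('scene',ks,312,338)
for y in(.15,.10,.03,-.058,-.161):   # solve x,z on both planes
    A=np.array([[m[0],m[2]],[m2[0],m2[2]]]);b=np.array([m@o-m[1]*y,m2@o2-m2[1]*y]);x,z=np.linalg.solve(A,b)
    xt=(m@o-m[1]*y-m[2]*.1255)/m[0];print(y,'x,z two-view',np.round([x,z],4),'x top@z.1255',round(xt,4))
for u,v in((240.4,207.6),(279.8,206.4)):
    c=bolt('pics/t5.png',u,v);print('bolt',c,at('top',*c,.15))
E
```

```text
fit [-2.91896050e-02  2.14794356e+02] res 0.15140077600102586
fit [0.69953862 9.94044235] res 0.43319623843416366
0.15 x,z two-view [0.5038 0.1289] x top@z.1255 0.5039
0.1 x,z two-view [0.5039 0.1285] x top@z.1255 0.504
0.03 x,z two-view [0.504 0.128] x top@z.1255 0.5041
-0.058 x,z two-view [0.5042 0.1273] x top@z.1255 0.5042
-0.161 x,z two-view [0.5044 0.1265] x top@z.1255 0.5044
bolt (np.float64(240.27906976744185), np.float64(207.69767441860466)) [ 0.50392267 -0.05783861  0.15      ]
bolt (np.float64(279.7667984189723), np.float64(206.43478260869566)) [ 0.50440326 -0.16097864  0.15      ]
```

Lateral and height alignment are both within about 1 mm. I'll insert slowly and watch the force.

```bash
python3 -m crank '[{"dx":0,"dy":-0.012,"dz":-0.0005,"twist":0,"grip":-1},{"dx":0,"dy":-0.026,"dz":-0.0005,"twist":0,"grip":-1},{"dx":0,"dy":-0.04,"dz":-0.0005,"twist":0,"grip":-1},{"dx":0,"dy":-0.05,"dz":-0.0005,"twist":0,"grip":-1},{"dx":0,"dy":-0.055,"dz":-0.0005,"twist":0,"grip":-1}]'
python3 -m crank '[{"dx":0,"dy":0,"dz":0,"twist":0,"grip":-1},{"dx":0,"dy":-0.003,"dz":0,"twist":0,"grip":-1},{"dx":0,"dy":-0.006,"dz":0,"twist":0,"grip":-1},{"dx":0,"dy":-0.009,"dz":0,"twist":0,"grip":-1},{"dx":0,"dy":-0.012,"dz":0,"twist":0,"grip":-1}]'
python3 -m crank '[{"dx":0,"dy":-0.003,"dz":0,"twist":0,"grip":-1},{"dx":0,"dy":-0.006,"dz":0,"twist":0,"grip":-1},{"dx":0,"dy":-0.009,"dz":0,"twist":0,"grip":-1},{"dx":0,"dy":-0.012,"dz":0,"twist":0,"grip":-1},{"dx":0,"dy":-0.015,"dz":0,"twist":0,"grip":-1}]'
python3 - <<'E'
from h import *
s=arm.get_state();print(s['force'],s['moment'])
E
```

```text
t: 10.87
eef_pos: [0.5037, 0.1719, 0.1091]
ee_rot: [3.141, -0.0, -1.569]
force: [-0.1, 0.0, -0.8]
width: 0.0099
gripper_force: 35.0
t: 11.28
eef_pos: [0.5041, 0.1619, 0.109]
ee_rot: [3.142, -0.0, -1.567]
force: [0.2, 0.4, -0.2]
width: 0.0097
gripper_force: 35.0
t: 11.7
eef_pos: [0.504, 0.1467, 0.1091]
ee_rot: [3.142, -0.0, -1.567]
force: [-0.7, 0.5, -0.8]
width: 0.0096
gripper_force: 35.0
[-0.73975522  0.54987731 -0.84454215] [0.05575449 0.10198781 0.02792035]
```

The tip is inside the left barrel with no contact force. Continuing.

```bash
python3 -m crank '[{"dx":0,"dy":-0.006,"dz":0,"twist":0,"grip":-1},{"dx":0,"dy":-0.014,"dz":0,"twist":0,"grip":-1},{"dx":0,"dy":-0.022,"dz":0,"twist":0,"grip":-1},{"dx":0,"dy":-0.03,"dz":0,"twist":0,"grip":-1},{"dx":0,"dy":-0.036,"dz":0,"twist":0,"grip":-1}]'
python3 -m crank '[{"dx":0,"dy":-0.006,"dz":0,"twist":0,"grip":-1},{"dx":0,"dy":-0.014,"dz":0,"twist":0,"grip":-1},{"dx":0,"dy":-0.022,"dz":0,"twist":0,"grip":-1},{"dx":0,"dy":-0.03,"dz":0,"twist":0,"grip":-1},{"dx":0,"dy":-0.034,"dz":0,"twist":0,"grip":-1}]'
python3 - <<'E'
from fit import *
s=arm.get_state();print(s['force'],s['moment'])
a=snap('top','t6');b=snap('scene','s6')
A=cv2.resize(a[185:230,200:300],(800,360),interpolation=cv2.INTER_CUBIC)
B=cv2.resize(b[175:235,240:340],(400,240),interpolation=cv2.INTER_CUBIC)
C=np.zeros((600,800,3),np.uint8);C[:360]=A;C[360:,:400]=B;cv2.imwrite('pics/c6.png',C)
E
```

```text
t: 12.12
eef_pos: [0.5039, 0.1098, 0.1091]
ee_rot: [3.141, -0.0, -1.568]
force: [-0.1, -0.2, 0.0]
width: 0.0096
gripper_force: 35.0
t: 12.53
eef_pos: [0.5039, 0.0758, 0.109]
ee_rot: [3.141, -0.0, -1.568]
force: [-0.6, -0.4, 0.2]
width: 0.0103
gripper_force: 35.0
[-0.5991616  -0.3603711   0.16688341] [ 0.08520076  0.12458987 -0.06353697]
```

View pics/c6.png

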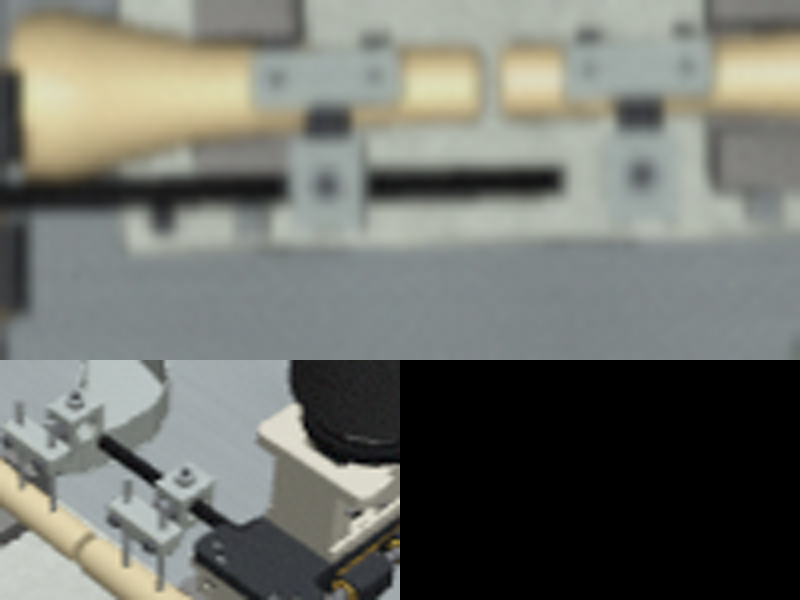

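The rod is through the left barrel and its tip, at crop (562,180), points at the right barrel (bolt at (641,176)). Entering that one slowly.

```bash
python3 -m crank '[{"dx":0,"dy":-0.004,"dz":0,"twist":0,"grip":-1},{"dx":0,"dy":-0.008,"dz":0,"twist":0,"grip":-1},{"dx":0,"dy":-0.012,"dz":0,"twist":0,"grip":-1},{"dx":0,"dy":-0.015,"dz":0,"twist":0,"grip":-1},{"dx":0,"dy":-0.018,"dz":0,"twist":0,"grip":-1}]'
python3 -m crank '[{"dx":0,"dy":-0.003,"dz":0,"twist":0,"grip":-1},{"dx":0,"dy":-0.006,"dz":0,"twist":0,"grip":-1},{"dx":0,"dy":-0.009,"dz":0,"twist":0,"grip":-1},{"dx":0,"dy":-0.012,"dz":0,"twist":0,"grip":-1},{"dx":0,"dy":-0.015,"dz":0,"twist":0,"grip":-1}]'
```

```text
t: 13.05
eef_pos: [0.504, 0.0587, 0.1091]
ee_rot: [3.142, -0.0, -1.567]
force: [-0.4, -0.4, -0.9]
width: 0.0098
gripper_force: 35.0
t: 13.47
eef_pos: [0.504, 0.0436, 0.1091]
ee_rot: [3.142, -0.0, -1.567]
force: [-0.1, -0.5, -0.7]
width: 0.0099
gripper_force: 35.0
```

```bash
python3 -m crank '[{"dx":0,"dy":-0.005,"dz":0,"twist":0,"grip":-1},{"dx":0,"dy":-0.012,"dz":0,"twist":0,"grip":-1},{"dx":0,"dy":-0.02,"dz":0,"twist":0,"grip":-1},{"dx":0,"dy":-0.027,"dz":0,"twist":0,"grip":-1},{"dx":0,"dy":-0.032,"dz":0,"twist":0,"grip":-1}]'
python3 -m crank '[{"dx":0,"dy":0,"dz":0,"twist":0,"grip":-1},{"dx":0,"dy":0,"dz":0,"twist":0,"grip":-1},{"dx":0,"dy":0,"dz":0,"twist":0,"grip":-1},{"dx":0,"dy":0,"dz":0,"twist":0,"grip":-1},{"dx":0,"dy":0,"dz":0,"twist":0,"grip":-1}]'
python3 - <<'E'
from fit import *
s=arm.get_state();print(s['force'],s['moment'])
a=snap('top','t7');b=snap('scene','s7')
A=cv2.resize(a[185:230,215:315],(800,360),interpolation=cv2.INTER_CUBIC)
B=cv2.resize(b[165:225,235:335],(400,240),interpolation=cv2.INTER_CUBIC)
C=np.zeros((600,800,3),np.uint8);C[:360]=A;C[360:,:400]=B;C[360:,400:720]=cv2.resize(a,(320,240));cv2.imwrite('pics/c7.png',C)
E
```

```text
t: 13.88
eef_pos: [0.5039, 0.0109, 0.109]
ee_rot: [3.141, -0.0, -1.568]
force: [-0.1, 0.7, -0.2]
width: 0.0097
gripper_force: 35.0
t: 14.3
eef_pos: [0.5041, 0.0122, 0.1091]
ee_rot: [3.142, -0.0, -1.567]
force: [0.2, -0.1, 0.2]
width: 0.0101
gripper_force: 35.0
[ 0.20981799 -0.09888802  0.19323775] [ 0.10396321  0.10435743 -0.0121889 ]
```

View pics/c7.png

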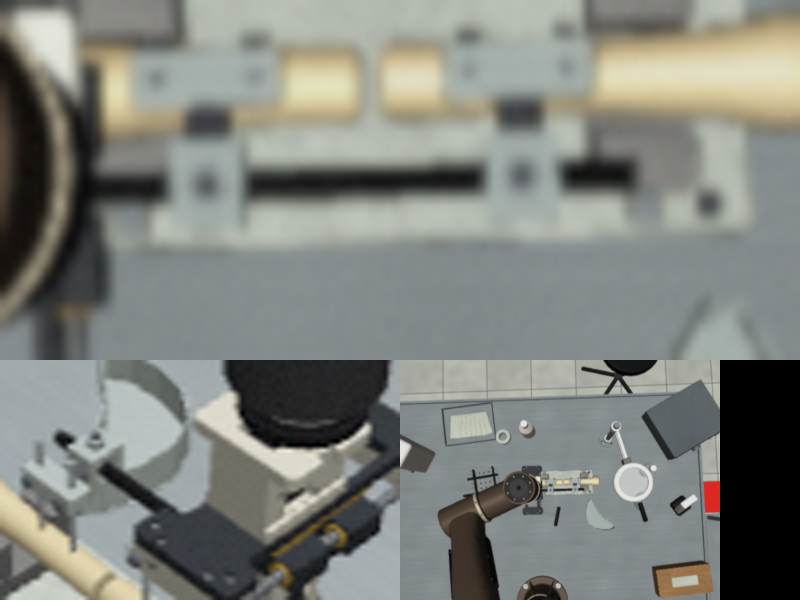

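The rod passes through both barrels and stands out about 24 mm beyond the right one (crop 560 to 632). It is held to the left of the left one with no contact force, and the lamp is well to the right.

```bash
python3 -c "
from station import arm
print(arm.job_done())"
```

```text
the job is handed in; nothing more can be done
None
```

The lamp is swung well clear to the right, and the long rod lies through both clamp barrels, still in the gripper, standing out about 24 mm beyond the right clamp and more than 1 cm beyond the left; the job is handed in.

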